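# Stopper the slip flask and hold the damp chest's lid just below its balance point

## Task

Set the wooden stopper fully home in the neck of the slip flask, leaving the flask standing where it is, ready to go into the damp chest. Then raise the chest's spring-loaded lid by its handle past its balance point without letting it fly open, and ease it back to finish while holding it still just below balance (about 8 degrees below), so that it would fall shut if let go. Do not let go of the handle at the end, and leave the other things on the table where they are.

Things in the scene. Friction and masses are not known exactly. Their poses are not given: they have to be found in the camera images.
- stopper_head (a point): Plain wooden stopper, loose, about 40 g, standing upright on the table at the start. It is a round head 42 mm in diameter and 26 mm high, with a tapered plug below it (28 mm long, 27 mm in diameter under the head, 23 mm at the foot). This point is the centre of the head: 41 mm above the plug's foot, 13 mm above the head's underside, which rests on the flask's rim when the stopper is home. z points up along the stopper's axis.
- flask_mouth (a point): Centre of the mouth of the squat white stoneware flask (loose, 0.6 kg, stands upright on the table, 95 mm high). Its body is 84 mm in diameter up to 40 mm, then slopes in to a straight neck 37 mm in outer diameter from 60 mm to the rim at 95 mm. The bore is 31 mm in diameter and 35 mm deep. This point lies on the axis at the height of the rim; z points up out of the neck.
- chest: Plywood damp chest, fixed to the table, 200 mm deep (its x) by 240 mm wide (its y) by 145 mm high, open on top under a plywood lid. Origin at the centre of its underside; its x axis points from the front (the robot's side) to the hinge side, z up. The yaw differs from run to run.
- chest_hinge (a point): Middle of the lid's hinge line, on the chest's far top edge: 100 mm along the chest's x from its centre, 145.5 mm above the table. The hinge line runs along the chest's y. It does not move as the lid moves.
- lid_handle (a point): Middle of the round steel bar handle on top of the lid: bar 12 mm in diameter, 110 mm long along the chest's y, on two posts at its ends. Its centre line is 38 mm above the lid's upper face (lid 12 mm thick), so with the lid shut this point is 50 mm above the hinge line and 170 mm in front of it (towards the chest's front, -x), and it swings round the hinge with the lid. The lid's front edge is 30 mm in front of the bar.
- lid (a joint): Opening angle of the lid, rad: 0 shut (level), grows as the front edge rises, open stop at 1.75. Lid 1.5 kg, partly carried by a hinge spring. It balances at 0.90 rad (52 degrees): below that it falls shut by itself, above it the spring swings it fully open. Lifting it at the handle takes about 4 N when shut, less and less towards balance; little friction. Letting it pass 1.35 is flying open.
- mug: Bystander: blue mug, 80 mm in diameter, 85 mm high, origin at the centre of its underside. Its handle stands out 35 mm more.
- tub: Bystander: white plastic tub, 90 mm in diameter, 75 mm high, origin at the centre of its underside.
- bowl: Bystander: white bowl, 130 mm in diameter, 55 mm high, origin at the centre of its underside.
- star: Bystander: flat eight-pointed plaster star, 85 mm across, 12 mm high, origin at the centre of its underside.
- jar: Bystander: amber glass jar with a lid, 72 mm in diameter, 90 mm high, origin at the centre of its underside.
- block: Bystander: cork sanding block 70 x 45 x 35 mm, origin at the centre of its underside.
- spatula: Bystander: spatula with a wooden handle, 190 mm long, lying flat behind the chest, origin at the centre of its underside.
Not all that is in view belongs to the job. Leave any red or yellow look-alike of the part that bears flask_mouth alone.

How it is judged:
By the outcome, as a careful person would: the job done as asked, in the order asked, and still so for the second after the job is handed in, while the arm keeps its last pose, push and grip.
It also fails if it takes over 64 s, if anything falls off the work surface, if the arm or the gripper's body presses on something with over 40 N, if the wrist force passes 120 N, or if a joint passes its speed limit or range.

## Robot

A 7-joint arm with a two-finger parallel gripper is mounted at the origin on the work surface. World frame = base frame: x ahead of the robot, y to its left, z up, the work surface at z = 0. Lengths are in m, angles in rad, forces in N, time in s.
With the tool pointing down it reaches from about 0.4 to 0.85 m from the base axis. Payload 10.4 kg.
Tool frame: the origin (TCP) lies on the centre line of the jaws, within the pads' length; the fingertips stand 14 mm ahead of it and the grasp point (between the pads) lies 5 mm behind it (manip.tip_reach is the distance from the TCP to the fingertips, in m); z points along the fingers, y is the line along which they close (so a half turn about z gives the same grasp; the last joint's range is limited). The gripper opens to 85 mm and grips with 20 to 120 N. Pads are 22 mm wide; open, the fingers measure 114 mm over their backs; the gripper's body (76 mm by 85 mm) begins 54 mm behind the grasp point. The pads swing forward as they close: fully open they stand 13 mm farther back than shut.
Start: joints at [-1.193, 0.332, -0.065, 1.46, 0.022, 1.35, -0.088], TCP at [0.244, 0.575, 0.245] pointing down, gripper open.
Joint ranges: [-2.6, 2.6], [-0.5, 2.12], [-1.47, 1.34], [0.16, 2.42], [-1.27, 4.41], [0.06, 2.06], [-2.6, 2.6]. Speed limits (rad/s): [2.22, 2.22, 2.79, 2.79, 3.14, 3.14, 3.14].

## Interface

Orientations are given as a unit quaternion [x, y, z, w].
In Python, from workcell import manip gives the robot as it stands.
- The arm moves only by the shell command python3 -m pendant 'ROWS' [FORCE]. ROWS is JSON, a list of rows, each a list of 7 numbers: the shift along the tool's x, y, z in units of 50 mm (1.0 is 50 mm), then the turn, a rotation vector about the tool's x, y, z in units of 8 degrees (1.0 is 8 degrees), then the opening, from -1 (shut) to 1 (fully open), so that 0 is half open. In form: [[dx, dy, dz, ax, ay, az, jaw], ...]. A call has exactly 10 rows; each row is the pose to reach, as a shift and turn from the pose commanded when the call began, along the tool's axes at that moment; what a row does not reach only later rows make up. A row lasts 1/8 s, in which the tool goes at most 62.5 mm and 10.7 degrees, less where a joint would pass 70% of its speed; a pose out of reach is approached as far as the arm can. A call with a gripper value outside its range is refused whole. The fingers move at their own pace and stop on an object; FORCE is the grip in N (left out, the last holds). Time passes only in rows, so rows that repeat a pose let the fingers close, or fill a call up. It gives the time, the measured TCP pose, the force, the opening and the grip force at its end, in the units of the state.
- manip.get_obs(): the state, without advancing time (a new reading comes with each control period).
- manip.camera(name): name is "scene" or "top" or "wrist"; returns (picture, depth): 480x640x3 uint8, red, green, blue; 480x640 float32, m along the optical axis (not along the pixel's ray), 0 where there is no reading.
- manip.get_calibration(name): a dict with "fx", "fy", "cx", "cy" (pixels), "D" ([k1, k2, p1, p2, k3] as OpenCV has them; the pictures are not rectified), "xyz" and "orientation" of the camera in the world. Camera axes: x right, y up, looking along -z (the intrinsics and any distortion apply to the point x, -y, -z); pixel columns grow to the right and rows downward; lengths in m; the calibration is good to about 2 mm. A picture is of the moment at which its call begins: read the wrist's pose just before it. get_calibration takes no time and is no camera call; for the wrist camera it gives the pose at the moment of the call.
- manip.hand_in(): hands the job in; it is judged then, once.
Trained networks look in the newest picture that a camera, given by its name, has taken for a name from the list of things; names that differ only in an ending like _2 or _b are one class to them, and where a whole thing is asked for, a point or a joint stands for the part that bears it (a point fixed in the world has none). Each returns a list of dicts, best first, with "p" (0 to 1); they miss things now and then, are a little off and sometimes report something else, mostly with a low value. They report only what shows in the picture. A call takes as long as a camera call. They do not tell look-alikes from the thing itself.
- manip.find_in(thing, camera): "box" ([left, top, right, bottom] in pixels, round what is visible of it).
- manip.trace(thing, camera): "pixels" (480x640 bool, what is visible of it) and "box" ([left, top, right, bottom] in pixels, round what is visible of it).
- manip.tip_of(thing, camera): "pixel" ([column, row] in pixels: a listed point, or the origin of a listed thing).
The state is a dict: "clock": time; "joint_pos": joint angles; "joint_velocities": joint speeds; "tau": joint torques, N m; "position": TCP position; "ee_rot": TCP orientation; "ft_force": force on the tool from outside, world axes, zero at the start; "torque": the same for the moment, N m; "grip_width": opening from 0.0 (shut) to 1.0 (fully open); "grasp_force": force on a finger pad.
Only numpy, scipy, OpenCV 4.12 (cv2) and the standard library are available. Lean on these libraries where they do the work, as an engineer would, in place of code of your own. Each camera call takes 0.05 s, during which the arm holds its last target. There are 200 camera calls.

## Working session

There is one attempt and no reset: what is moved stays moved. The work goes in short steps, Python scripts to look and compute and a shell command to move; the robot and the scene stay as the last step left them, time stands still between calls to the robot, and variables do not carry over. Pictures are saved under pics/ and viewed, at most 10 in all, crops included, and the job is handed in when it is done.

```bash
ls; mkdir -p pics
cat > h.py <<'E'
import numpy as np, cv2
from scipy.spatial.transform import Rotation as R
from workcell import manip
def shot(n,f=None):
    c=manip.get_calibration(n); p,d=manip.camera(n)
    if f: cv2.imwrite('pics/'+f,cv2.cvtColor(p,cv2.COLOR_RGB2BGR))
    return p,d,c
def ray(c,px):
    K=np.array([[c['fx'],0,c['cx']],[0,c['fy'],c['cy']],[0,0,1]])
    u=cv2.undistortPoints(np.array(px,float).reshape(-1,1,2),K,np.array(c['D'],float)).reshape(-1,2)
    v=np.c_[u[:,0],-u[:,1],-np.ones(len(u))]
    return np.array(c['xyz']),R.from_quat(c['orientation']).as_matrix()@v.T   # 3xN, unit depth
def at_z(c,px,z):
    o,v=ray(c,px); return (o[:,None]+v*((z-o[2])/v[2])).T
def at_d(c,px,d):
    o,v=ray(c,px); return (o[:,None]+v*d).T
def cloud(c,d,mask):
    r,k=np.nonzero(mask&(d>0)); return at_d(c,np.c_[k,r],d[r,k])
E
python3 - <<'E'
from h import *
for n in ("scene","top"):
    p,d,c=shot(n,n+'0.png'); print(n,np.round(c['xyz'],3),c['fx'])
    for t in ("stopper_head","flask_mouth","lid_handle","chest_hinge","chest","mug","tub","bowl","star","jar","block","spatula"):
        L=manip.tip_of(t,n); print(t,[(round(q['p'],2),np.round(q['pixel']).tolist(), np.round(at_d(c,[q['pixel']],d[int(q['pixel'][1]),int(q['pixel'][0])])[0],3).tolist()) for q in L[:4]])
o=manip.get_obs(); print(o)
E
```

```text
pics
scene [1.141 0.198 1.226] 494.1567479370736
stopper_head [(0.75, [370.0, 249.0], [0.441, 0.176, 0.052])]
flask_mouth [(0.74, [419.0, 184.0], [0.213, 0.275, 0.085]), (0.67, [353.0, 274.0], [0.529, 0.145, 0.055]), (0.67, [412.0, 258.0], [0.453, 0.29, 0.071]), (0.6, [399.0, 302.0], [0.592, 0.274, 0.074])]
lid_handle [(0.96, [277.0, 225.0], [0.517, -0.058, 0.205]), (0.17, [251.0, 293.0], [0.685, -0.08, 0.151])]
chest_hinge [(0.58, [250.0, 296.0], [0.688, -0.083, 0.14]), (0.32, [403.0, 303.0], [0.59, 0.285, 0.07])]
chest []
mug [(0.55, [374.0, 364.0], [0.74, 0.242, 0.005])]
tub [(0.57, [314.0, 350.0], [0.739, 0.088, 0.003])]
bowl [(0.83, [474.0, 318.0], [0.558, 0.478, 0.004]), (0.46, [169.0, 210.0], [0.431, -0.425, 0.032])]
star [(0.76, [455.0, 268.0], [0.422, 0.414, 0.012]), (0.37, [278.0, 225.0], [0.513, -0.057, 0.201])]
jar [(0.73, [139.0, 251.0], [0.582, -0.448, 0.036])]
block [(0.95, [166.0, 208.0], [0.426, -0.433, 0.034])]
spatula []
top [0.294 0.036 1.863] 556.8314834971093
stopper_head [(0.42, [283.0, 257.0], [0.446, 0.162, 0.052])]
flask_mouth [(0.89, [246.0, 327.0], [0.222,
[... 797 characters left out ...]
544,  0.33219502, -0.06468499,  1.46009101,  0.02161555,
        1.34992669, -0.08850827]), 'joint_velocities': array([-7.13616265e-04,  3.48053647e-04,  9.03565258e-05, -7.48819089e-05,
       -2.11292720e-04, -5.79734771e-05,  4.61596171e-04]), 'tau': array([ 3.08969720e-05, -6.25231719e+01,  4.90445900e-02, -3.91836762e+01,
        1.64517952e-02,  1.71947922e-03,  3.16389151e-05]), 'position': array([0.24383882, 0.57548869, 0.2453449 ]), 'ee_rot': array([1.99059812e-01, 9.79987342e-01, 3.66235839e-05, 8.57891547e-06]), 'ft_force': array([-0.48043363,  0.00382404, -0.73515711]), 'torque': array([-0.02014754, -0.05278192, -0.05070834]), 'grasp_force': 0.0, 'grip_width': 1.0038579805403955}
```

View pics/scene0.png

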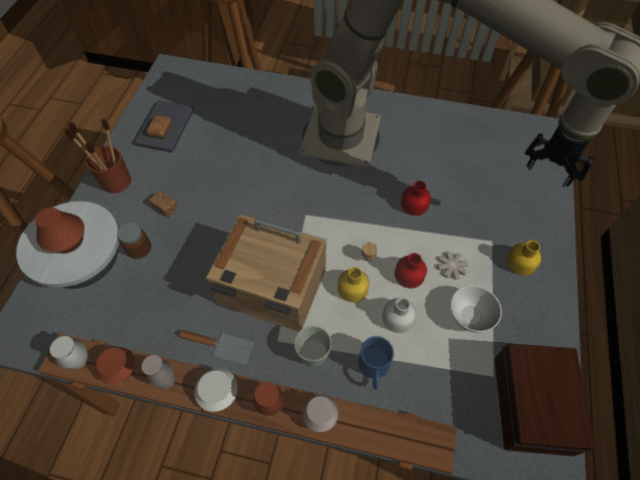

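```bash
python3 -c "
import cv2
a=cv2.imread('pics/top0.png')[130:370,130:500];cv2.imwrite('pics/top0c.png',cv2.resize(a,None,fx=2,fy=2))"
```

```text
(no output)
```

View pics/top0c.png

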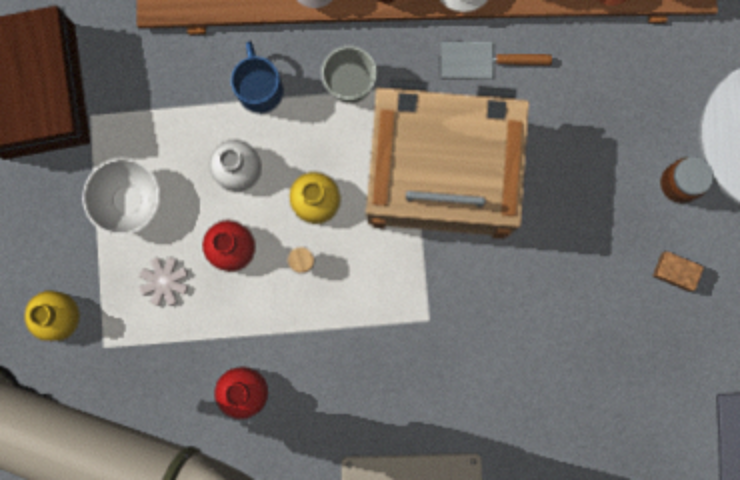

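Candidates for the flask (scene pixels): red (419,184), red (412,258), yellow (353,274), yellow (525,255) and white (399,302). The white one matches the description. There is only one stopper, the small wooden piece at (370,249). The tool starts clear of everything, and the chest lid is shut with its handle near (277,228).

Run:
```python
from h import *
P={}
for n in ("scene","top"):
    p,d,c=shot(n,n+'1.png')
    for t,z in (("stopper_head",.041),("flask_mouth",.095),("lid_handle",.1955),("chest_hinge",.1455)):
        for q in manip.tip_of(t,n)[:6]:
            print(n,t,round(q['p'],2),np.round(q['pixel'],1),np.round(at_z(c,[q['pixel']],z)[0],4))
    hsv=cv2.cvtColor(p,cv2.COLOR_RGB2HSV)
    for t in("stopper_head","flask_mouth","lid_handle","chest"):
        for m in manip.trace(t,n)[:6]:
            C=cloud(c,d,m['pixels']); col=p[m['pixels']].mean(0)
            print(n,'trace',t,round(m['p'],2),np.round(m['box']),len(C),'col',col.round(),'med',np.median(C,0).round(3),'zmax',np.percentile(C[:,2],98).round(3))
    if n=='scene':
        a=p[220:340,320:450]; cv2.imwrite('pics/crop1.png',cv2.cvtColor(cv2.resize(a,None,fx=4,fy=4,interpolation=2),cv2.COLOR_RGB2BGR))
```

```text
scene stopper_head 0.71 [369.3 250. ] [0.4376 0.1732 0.041 ]
scene flask_mouth 0.92 [414.7 256.4] [0.4618 0.2941 0.095 ]
scene flask_mouth 0.89 [356.  273.3] [0.5459 0.1532 0.095 ]
scene flask_mouth 0.84 [529.6 244.6] [0.3564 0.588  0.095 ]
scene flask_mouth 0.82 [419.6 185.1] [0.2238 0.2772 0.095 ]
scene flask_mouth 0.76 [399.8 302.3] [0.6011 0.275  0.095 ]
scene lid_handle 0.58 [278.5 227. ] [ 0.5152 -0.0549  0.1955]
scene lid_handle 0.33 [311.9 351.2] [0.8052 0.1006 0.1955]
scene trace stopper_head 0.72 [361. 242. 381. 262.] 235 col [118.  99.  72.] med [0.449 0.172 0.053] zmax 0.06
scene trace flask_mouth 0.91 [337. 270. 368. 303.] 919 col [120. 104.  47.] med [0.562 0.15  0.052] zmax 0.096
scene trace flask_mouth 0.81 [391. 253. 430. 288.] 871 col [92. 37. 34.] med [0.487 0.291 0.053] zmax 0.095
scene trace flask_mouth 0.73 [397. 181. 428. 216.] 784 col [84. 26. 25.] med [0.245 0.275 0.052] zmax 0.096
scene trace flask_mouth 0.69 [506. 242. 544. 276.] 924 col [100.  84.  29.] med [0.374 0.587 0.053] zmax 0.096
scene trace flask_mouth 0.66 [380. 297. 415. 333.] 932 col [117. 118.
[... 910 characters left out ...]
 135.  50.] med [0.541 0.148 0.053] zmax 0.097
top trace flask_mouth 0.63 [142. 275. 169. 297.] 513 col [134. 112.  34.] med [0.356 0.583 0.053] zmax 0.094
top trace flask_mouth 0.62 [229. 239. 257. 265.] 558 col [126.  46.  44.] med [0.465 0.289 0.053] zmax 0.096
top trace flask_mouth 0.6 [237. 199. 258. 226.] 537 col [150. 150. 146.] med [0.594 0.279 0.052] zmax 0.094
top trace flask_mouth 0.58 [234. 317. 264. 337.] 583 col [111.  35.  34.] med [0.224 0.272 0.052] zmax 0.096
top trace lid_handle 0.61 [313. 172. 394. 245.] 4675 col [165. 133.  98.] med [ 0.583 -0.066  0.157] zmax 0.198
top trace chest 0.84 [315. 170. 396. 248.] 5463 col [154. 125.  93.] med [ 0.579 -0.065  0.156] zmax 0.197
```

View pics/crop1.png

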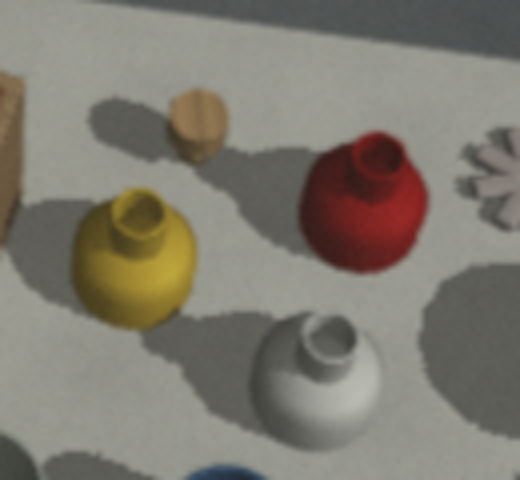

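The crop confirms the white flask (crop 330,335) and the upright stopper (crop 198,120). Next I move over the stopper.

```bash
cat >> h.py <<'E'
def go(xyz,yaw=None,tilt=0.):
    """units for a move to xyz with tool-y at heading yaw (deg), tool pointing down"""
    o=manip.get_obs(); r=R.from_quat(o['ee_rot']); p=np.array(o['position'])
    s=r.inv().apply(np.array(xyz)-p)/.05
    a=np.zeros(3)
    if yaw is not None:
        best=None
        for k in (0,180):
            b=np.radians(yaw+k); y=np.array([np.cos(b),np.sin(b),0]); z=np.array([0,0,-1.]); x=np.cross(y,z)
            v=(r.inv()*R.from_matrix(np.c_[x,y,z])).as_rotvec()
            if best is None or np.linalg.norm(v)<np.linalg.norm(best): best=v
        a=np.degrees(best)/8
    print('t',round(o['clock'],2),'p',p.round(4),'yaw',np.degrees(np.arctan2(*r.as_matrix()[1::-1,1])).round(1),'tilt',r.as_matrix()[:,2].round(3),'w',round(o['grip_width'],3),'F',np.round(o['ft_force'],1),'gf',round(o['grasp_force'],1))
    print('shift',s.round(3),'turn',a.round(3))
E
python3 -c "
from h import *
print(manip.tip_reach); go([.441,.172,.2],45)"
```

```text
0.014
t 2.2 p [0.2438 0.5755 0.2453] yaw 67.0 tilt [ 0.  0. -1.] w 0.997 F [ 0.6 -0.4  0.3] gf 0.0
shift [-6.779 -5.892  0.906] turn [ 1.000e-03 -0.000e+00  2.755e+00]
```

```bash
python3 -m pendant '[[-0.7,-0.6,0.1,0,0,0.3,1],[-1.5,-1.3,0.2,0,0,0.6,1],[-2.3,-2.0,0.3,0,0,0.9,1],[-3.1,-2.7,0.4,0,0,1.2,1],[-3.9,-3.4,0.5,0,0,1.5,1],[-4.7,-4.1,0.6,0,0,1.9,1],[-5.5,-4.8,0.7,0,0,2.2,1],[-6.2,-5.4,0.8,0,0,2.5,1],[-6.78,-5.89,0.9,0,0,2.75,1],[-6.78,-5.89,0.9,0,0,2.75,1]]' 40
python3 - <<'E'
from h import *
p,d,c=shot('wrist','w1.png')
print(np.round(c['xyz'],3))
for q in manip.tip_of('stopper_head','wrist')[:3]: print(q['p'],np.round(q['pixel'],1),at_z(c,[q['pixel']],.041).round(4))
for m in manip.trace('stopper_head','wrist')[:3]:
    C=cloud(c,d,m['pixels']); T=C[C[:,2]>.048]; print(round(m['p'],2),np.round(m['box']),len(C),np.percentile(C,[2,50,98],axis=0).round(4).tolist(), 'top',(T.min(0)+T.max(0))[:2]/2 if len(T) else 0, T[:,2].mean() if len(T) else 0)
go([.441,.172,.04],45)
E
```

```text
clock: 3.45
position: [0.4421, 0.1693, 0.2002]
ee_rot: [0.385, 0.923, -0.0, 0.0]
ft_force: [-0.5, 0.6, 0.3]
grip_width: 0.997
grasp_force: 0.0
[0.391 0.22  0.329]
0.87 [317.7 224.9] [[0.4403 0.1714 0.041 ]]
0.75 [292. 197. 348. 254.] 2637 [[0.4203, 0.1546, 0.0359], [0.4386, 0.1743, 0.0539], [0.4582, 0.1925, 0.0553]] top [0.44013226 0.1728567 ] 0.05386287984613467
t 3.6 p [0.4408 0.173  0.2004] yaw 45.1 tilt [ 0.  0. -1.] w 0.999 F [-0.   0.2  0.4] gf 0.0
shift [-0.018 -0.012  3.209] turn [ 0.003 -0.002  0.014]
```

View pics/w1.png

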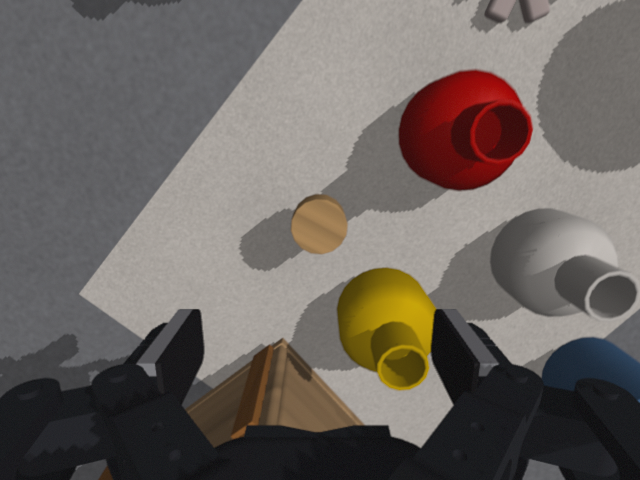

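The wrist view shows the stopper alone at (320,224), centred between the jaws, with clear space for both fingers. I lower onto it and grip.

```bash
python3 -m pendant '[[0,0,0.7,0,0,0,1],[0,0,1.5,0,0,0,1],[0,0,2.2,0,0,0,1],[0,0,2.7,0,0,0,1],[0,0,3.0,0,0,0,1],[0,0,3.2,0,0,0,1],[0,0,3.2,0,0,0,1],[0,0,3.2,0,0,0,0],[0,0,3.2,0,0,0,-0.5],[0,0,3.2,0,0,0,-1]]' 40
python3 -m pendant '[[0,0,0,0,0,0,-1],[0,0,0,0,0,0,-1],[0,0,0,0,0,0,-1],[0,0,-0.3,0,0,0,-1],[0,0,-0.8,0,0,0,-1],[0,0,-1.4,0,0,0,-1],[0,0,-2,0,0,0,-1],[0,0,-2.6,0,0,0,-1],[0,0,-3.0,0,0,0,-1],[0,0,-3.0,0,0,0,-1]]' 40
python3 - <<'E'
from h import *
p,d,c=shot('wrist','w2.png')
for q in manip.tip_of('stopper_head','wrist')[:2]: print(q['p'],np.round(q['pixel'],1),at_z(c,[q['pixel']],.19).round(4))
for m in manip.trace('flask_mouth','wrist')[:6]:
    C=cloud(c,d,m['pixels']); T=C[C[:,2]>.09]; print(round(m['p'],2),np.round(m['box']),p[m['pixels']].mean(0).round(),'top',((T.min(0)+T.max(0))/2).round(4) if len(T) else 0)
for q in manip.tip_of('flask_mouth','wrist')[:4]: print(q['p'],np.round(q['pixel'],1),at_z(c,[q['pixel']],.095).round(4))
go([.603,.275,.19],45)
E
```

```text
clock: 4.85
position: [0.4415, 0.1722, 0.041]
ee_rot: [0.382, 0.924, 0.0, 0.0]
ft_force: [-0.5, -1.2, 4.2]
grip_width: 0.467
grasp_force: 39.7
clock: 6.1
position: [0.4419, 0.1724, 0.1924]
ee_rot: [0.382, 0.924, 0.002, 0.001]
ft_force: [0.1, 0.3, -0.4]
grip_width: 0.457
grasp_force: 40.4
0.93 [488. 215. 640. 334.] [116. 112. 110.] top [0.6027 0.2817 0.0932]
0.8 [395.  73. 532. 196.] [104.  17.  16.] top [0.468  0.2936 0.0935]
0.67 [357. 272. 440. 385.] [159. 130.  12.] top [0.4951 0.1671 0.1486]
0.67 [502.4 141.3] [[0.4693 0.2933 0.095 ]]
0.61 [616.8 308.1] [[0.6046 0.2825 0.095 ]]
t 6.3 p [0.4406 0.1718 0.1895] yaw 45.0 tilt [-0.001 -0.001 -1.   ] w 0.466 F [ 0.5 -1.2 -0.4] gf 40.4
shift [-0.84   3.756 -0.014] turn [-0.009 -0.003  0.004]
```

View pics/w2.png

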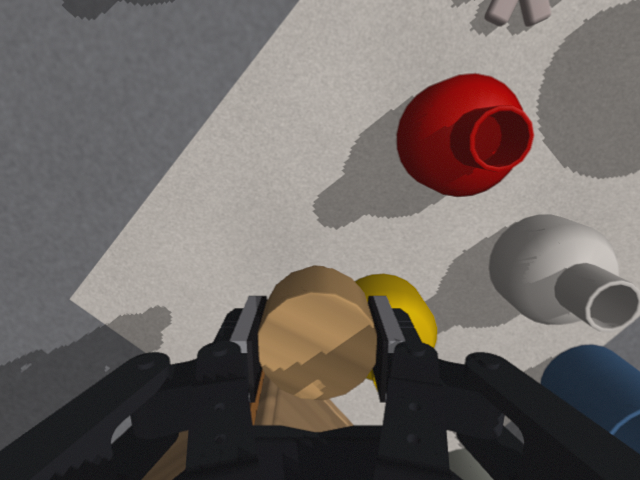

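The stopper is held squarely at (320,340). The white flask's mouth is at (612,308), near the edge of the picture. I move so that the camera looks down the flask, then measure it again.

Run:
```python
from h import *
go([.64,.24,.21],45)
```

```text
t 6.3 p [0.4406 0.1718 0.1895] yaw 45.0 tilt [-0.001 -0.001 -1.   ] w 0.466 F [ 0.5 -1.2 -0.4] gf 40.4
shift [-1.858  3.783 -0.414] turn [-0.009 -0.003  0.004]
```

```bash
python3 -m pendant '[[-0.2,0.4,-0.1,0,0,0,-1],[-0.5,0.9,-0.2,0,0,0,-1],[-0.8,1.5,-0.3,0,0,0,-1],[-1.0,2.1,-0.4,0,0,0,-1],[-1.3,2.7,-0.4,0,0,0,-1],[-1.6,3.2,-0.4,0,0,0,-1],[-1.8,3.6,-0.4,0,0,0,-1],[-1.86,3.78,-0.4,0,0,0,-1],[-1.86,3.78,-0.4,0,0,0,-1],[-1.86,3.78,-0.4,0,0,0,-1]]'
python3 - <<'E'
from h import *
p,d,c=shot('wrist','w3.png')
for m in manip.trace('flask_mouth','wrist')[:4]:
    C=cloud(c,d,m['pixels']); T=C[(C[:,2]>.088)&(C[:,2]<.1)]; print(round(m['p'],2),np.round(m['box']),p[m['pixels']].mean(0).round(),len(T),'top',((np.percentile(T,1,axis=0)+np.percentile(T,99,axis=0))/2).round(4) if len(T) else 0, np.ptp(T,axis=0) if len(T) else 0)
for q in manip.tip_of('flask_mouth','wrist')[:4]: print(q['p'],np.round(q['pixel'],1),at_z(c,[q['pixel']],.095).round(4))
for m in manip.trace('stopper_head','wrist')[:2]:
    C=cloud(c,d,m['pixels']); zt=np.percentile(C[:,2],95); T=C[C[:,2]>zt-.006]
    cc=T.mean(0); n=np.linalg.svd(T-cc)[2][2]; print('stopper',round(m['p'],2),m['box'],len(T),'c',cc.round(4),'mid',((T.min(0)+T.max(0))/2).round(4),'ext',np.ptp(T,axis=0).round(4),'n',n.round(3))
go([.603,.278,.15],45)
E
```

```text
clock: 7.55
position: [0.6398, 0.2399, 0.2103]
ee_rot: [0.382, 0.924, -0.0, -0.0]
ft_force: [1.2, 0.3, -0.1]
grip_width: 0.465
grasp_force: 40.4
0.81 [268.  97. 381. 207.] [145. 141. 137.] 929 top [0.6034 0.2819 0.0925] [0.03640117 0.03630392 0.00882638]
0.78 [ 88. 162. 220. 270.] [155. 127.  13.] 1231 top [0.5456 0.1496 0.0922] [0.03675018 0.03811506 0.00861272]
0.74 [135.   1. 262.  66.] [99. 14. 13.] 121 top [0.4807 0.2825 0.092 ] [0.01169701 0.01242988 0.00817917]
0.74 [116.8 241.5] [[0.5455 0.1483 0.095 ]]
0.62 [324.  158.1] [[0.6033 0.282  0.095 ]]
stopper 0.71 [258.7, 265.5, 379.1, 400.7] 10785 c [0.6378 0.242  0.2229] mid [0.6391 0.2404 0.2215] ext [0.0422 0.0427 0.0071] n [-0.01   0.018  1.   ]
t 7.75 p [0.6401 0.24   0.2107] yaw 45.0 tilt [ 0.  0. -1.] w 0.459 F [-0.  -0.5  0. ] gf 40.4
shift [1.062 0.013 1.213] turn [ 0.003 -0.001  0.005]
```

View pics/w3.png

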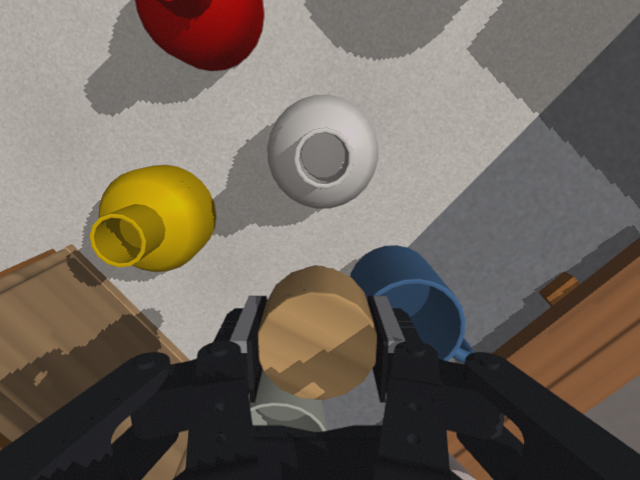

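The wrist camera gives the mouth at (324,158), which is (0.6034, 0.282), with nothing around it. The stopper hangs upright and centred on the TCP. I move over the mouth.

```bash
python3 -m pendant '[[0.15,0,0,0,0,0,-1],[0.4,0,0,0,0,0,-1],[0.7,0.03,0,0,0,0,-1],[0.95,0.06,0,0,0,0,-1],[1.1,0.07,0.1,0,0,0,-1],[1.1,0.07,0.3,0,0,0,-1],[1.1,0.07,0.6,0,0,0,-1],[1.1,0.07,0.9,0,0,0,-1],[1.1,0.07,1.0,0,0,0,-1],[1.1,0.07,1.0,0,0,0,-1]]'
python3 - <<'E'
from h import *
p,d,c=shot('scene')
a=p[265:345,360:440]; cv2.imwrite('pics/s3.png',cv2.cvtColor(cv2.resize(a,None,fx=6,fy=6,interpolation=2),cv2.COLOR_RGB2BGR))
go([.6034,.282,.137],45)
E
```

```text
clock: 9.0
position: [0.604, 0.2811, 0.1598]
ee_rot: [0.383, 0.924, -0.0, -0.0]
ft_force: [0.1, 0.5, 0.4]
grip_width: 0.463
grasp_force: 40.4
t 9.05 p [0.6042 0.2813 0.1604] yaw 45.0 tilt [ 0.  0. -1.] w 0.462 F [ 0.3 -0.2 -0.3] gf 40.4
shift [ 0.021 -0.002  0.469] turn [0.002 0.    0.003]
```

View pics/s3.png

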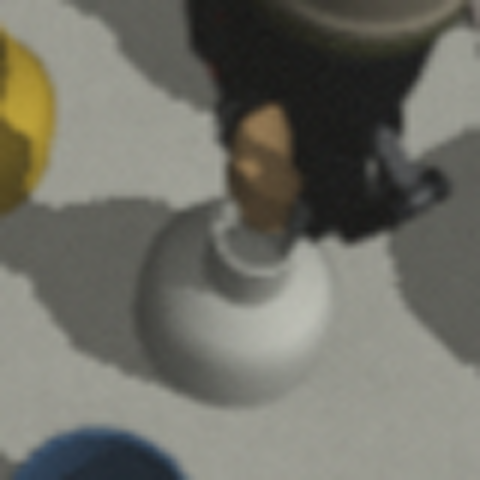

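The stopper is lined up over the mouth in the crop (260,220 above 255,250). I lower slowly and watch the force.

```bash
python3 -m pendant '[[0.02,0,0.04,0,0,0,-1],[0.02,0,0.08,0,0,0,-1],[0.02,0,0.12,0,0,0,-1],[0.02,0,0.16,0,0,0,-1],[0.02,0,0.20,0,0,0,-1],[0.02,0,0.24,0,0,0,-1],[0.02,0,0.28,0,0,0,-1],[0.02,0,0.32,0,0,0,-1],[0.02,0,0.32,0,0,0,-1],[0.02,0,0.32,0,0,0,-1]]'
```

```text
clock: 10.3
position: [0.6033, 0.2821, 0.1444]
ee_rot: [0.382, 0.924, 0.0, 0.0]
ft_force: [-0.1, 0.7, 0.3]
grip_width: 0.466
grasp_force: 40.4
```

```bash
python3 -m pendant '[[0,0,0.07,0,0,0,-1],[0,0,0.14,0,0,0,-1],[0,0,0.21,0,0,0,-1],[0,0,0.28,0,0,0,-1],[0,0,0.35,0,0,0,-1],[0,0,0.40,0,0,0,-1],[0,0,0.44,0,0,0,-1],[0,0,0.48,0,0,0,-1],[0,0,0.5,0,0,0,-1],[0,0,0.5,0,0,0,-1]]'
```

```text
clock: 11.55
position: [0.6033, 0.2821, 0.1193]
ee_rot: [0.382, 0.924, 0.0, -0.0]
ft_force: [-0.6, 0.7, -1.0]
grip_width: 0.469
grasp_force: 40.4
```

```bash
python3 -m pendant '[[0,0,0.05,0,0,0,-1],[0,0,0.10,0,0,0,-1],[0,0,0.14,0,0,0,-1],[0,0,0.17,0,0,0,-1],[0,0,0.19,0,0,0,-1],[0,0,0.21,0,0,0,-1],[0,0,0.22,0,0,0,-1],[0,0,0.23,0,0,0,-1],[0,0,0.24,0,0,0,-1],[0,0,0.24,0,0,0,-1]]'
```

```text
clock: 12.8
position: [0.6035, 0.2822, 0.1081]
ee_rot: [0.382, 0.924, 0.0, 0.0]
ft_force: [-2.7, -1.0, 5.3]
grip_width: 0.466
grasp_force: 41.0
```

The stopper met the rim at the expected height with about 5 N. I release it and rise.

```bash
python3 -m pendant '[[0,0,0.01,0,0,0,-1],[0,0,0.01,0,0,0,-0.05],[0,0,0.0,0,0,0,0.1],[0,0,0.0,0,0,0,0.3],[0,0,0,0,0,0,0.6],[0,0,0,0,0,0,0.6],[0,0,-0.4,0,0,0,0.6],[0,0,-1.0,0,0,0,0.6],[0,0,-1.8,0,0,0,0.6],[0,0,-2.6,0,0,0,0.6]]'
python3 - <<'E'
from h import *
go([.64,.24,.24],45)
E
```

```text
clock: 14.05
position: [0.6034, 0.282, 0.2403]
ee_rot: [0.382, 0.924, 0.001, 0.0]
ft_force: [1.4, -0.2, 0.2]
grip_width: 0.8
grasp_force: 0.0
t 14.05 p [0.6034 0.282  0.2403] yaw 45.0 tilt [ 0.001  0.001 -1.   ] w 0.8 F [ 1.4 -0.2  0.2] gf 0.0
shift [-1.113 -0.077  0.006] turn [0.01  0.003 0.003]
```

Run:
```python
from h import *
p,d,c=shot('wrist')
for m in manip.trace('stopper_head','wrist')[:2]:
    C=cloud(c,d,m['pixels']); zt=np.percentile(C[:,2],95); T=C[C[:,2]>zt-.004]
    n=np.linalg.svd(T-T.mean(0))[2][2]; print('stopper',round(m['p'],2),np.round(m['box']),'mid',((T.min(0)+T.max(0))/2).round(4),'zmed',np.median(T[:,2]).round(4),'n',n.round(3))
for n in('scene','top'):
    p,d,c=shot(n,n+'2.png'); C=cloud(c,d,np.ones_like(d,bool))
    B=C[(abs(C[:,0]-.58)<.16)&(abs(C[:,1]+.065)<.17)]
    Hh=B[(B[:,2]>.183)&(B[:,2]<.21)&(B[:,0]<.56)]
    L=B[(B[:,2]>.15)&(B[:,2]<.168)]
    if len(Hh)>5:
        u=np.linalg.svd(Hh[:,:2]-Hh[:,:2].mean(0))[2][0]; print(n,'bar',len(Hh),Hh.mean(0).round(4),'mid',((Hh.min(0)+Hh.max(0))/2).round(4),'yaw',np.degrees(np.arctan2(u[1],u[0])).round(2))
    r=cv2.minAreaRect(L[:,:2].astype(np.float32)); print(n,'lid',len(L),r,np.median(L[:,2]))
    for q in manip.tip_of('lid_handle',n)[:2]: print(q['p'],np.round(q['pixel'],1),at_z(c,[q['pixel']],.1955).round(4))
    for q in manip.tip_of('chest_hinge',n)[:2]: print('hinge',q['p'],np.round(q['pixel'],1),at_z(c,[q['pixel']],.1455).round(4))
go([.519,-.057,.32],-4)
```

```text
stopper 0.56 [288. 208. 348. 273.] mid [0.6027 0.283  0.1205] zmed 0.1209 n [-0.002  0.001  1.   ]
scene bar 244 [ 0.5198 -0.0584  0.1987] mid [ 0.5187 -0.0596  0.1946] yaw 83.8
scene lid 6913 ((0.5963342189788818, -0.06898932158946991), (0.2417258322238922, 0.2224445641040802), 83.96073150634766) 0.15792724198019226
0.7 [273.7 228.5] [[ 0.5222 -0.0653  0.1955]]
hinge 0.75 [248.5 297.8] [[ 0.6952 -0.0826  0.1455]]
top bar 156 [ 0.5162 -0.0591  0.1982] mid [ 0.5161 -0.0585  0.1975] yaw 83.62
top lid 4362 ((0.5928811430931091, -0.06675112247467041), (0.2374453991651535, 0.2148050218820572), 83.53352355957031) 0.15674941925242203
hinge 0.88 [353.3 177.1] [[ 0.6849 -0.0693  0.1455]]
t 14.45 p [0.6028 0.282  0.2364] yaw 45.0 tilt [-0.001 -0.001 -1.   ] w 0.803 F [-0.2 -0.1 -0. ] gf 0.0
shift [-3.604 -5.984 -1.665] turn [-1.20e-02  1.00e-03  6.13e+00]
```

The stopper's top is at 0.121 and level, so it is fully home. The chest's yaw is about -6.3° and the handle is near (0.519, -0.059). I move above the handle.

```bash
python3 -m pendant '[[-0.2,-0.3,-0.3,0,0,0.4,0.6],[-0.6,-0.9,-0.8,0,0,1.2,0.6],[-1.1,-1.7,-1.2,0,0,2.0,0.6],[-1.6,-2.6,-1.5,0,0,3.0,0.6],[-2.1,-3.5,-1.5,0,0,4.0,0.6],[-2.6,-4.3,-1.5,0,0,4.9,0.6],[-3.1,-5.1,-1.5,0,0,5.7,0.6],[-3.4,-5.7,-1.5,0,0,6.2,0.6],[-3.63,-6.0,-1.5,0,0,6.4,0.6],[-3.63,-6.0,-1.5,0,0,6.4,0.6]]'
python3 - <<'E'
from h import *
p,d,c=shot('wrist','w4.png'); C=cloud(c,d,np.ones_like(d,bool))
Hh=C[(C[:,2]>.186)&(C[:,2]<.206)&(abs(C[:,0]-.519)<.04)&(abs(C[:,1]+.059)<.07)]
u=np.linalg.svd(Hh[:,:2]-Hh[:,:2].mean(0))[2][0]; print(len(Hh),Hh.mean(0).round(4),'mid',((np.percentile(Hh,1,axis=0)+np.percentile(Hh,99,axis=0))/2).round(4),'ptp',np.ptp(Hh,axis=0),'zmax',np.percentile(Hh[:,2],97),np.degrees(np.arctan2(u[1],u[0])).round(2))
for q in manip.tip_of('lid_handle','wrist')[:2]: print(q['p'],np.round(q['pixel'],1),at_z(c,[q['pixel']],.1955).round(4))
go([.519,-.059,.1905],-6.3)
E
```

```text
clock: 15.7
position: [0.5198, -0.059, 0.3125]
ee_rot: [0.744, 0.668, 0.0, 0.0]
ft_force: [0.0, 0.4, 0.6]
grip_width: 0.801
grasp_force: 0.0
3181 [ 0.5177 -0.0548  0.2   ] mid [ 0.5175 -0.0582  0.199 ] ptp [0.02333739 0.12068292 0.0162094 ] zmax 0.2022145111969608 -96.16
0.89 [312.8 240.9] [[ 0.517  -0.0568  0.1955]]
t 15.8 p [ 0.5201 -0.0568  0.3121] yaw -6.0 tilt [-0.  0. -1.] w 0.799 F [ 0.7  0.7 -0.7] gf 0.0
shift [-0.047 -0.017  2.433] turn [-0.002 -0.002  0.037]
```

View pics/w4.png

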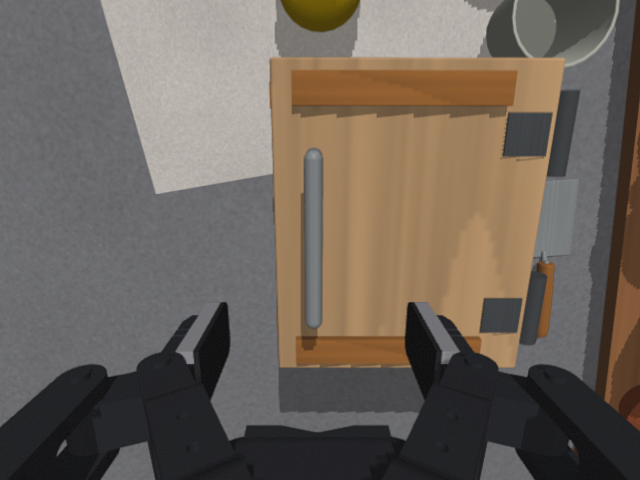

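The handle bar runs at column 313 between the posts (rows 150 and 325), and the jaws straddle it. I lower and grip.

```bash
python3 -m pendant '[[-0.02,-0.05,0.4,0,0,0.03,0.6],[-0.02,-0.05,0.9,0,0,0.03,0.6],[-0.02,-0.05,1.4,0,0,0.03,0.6],[-0.02,-0.05,1.8,0,0,0.03,0.6],[-0.02,-0.05,2.1,0,0,0.03,0.6],[-0.02,-0.05,2.3,0,0,0.03,0.6],[-0.02,-0.05,2.43,0,0,0.03,0.6],[-0.02,-0.05,2.43,0,0,0.03,0.2],[-0.02,-0.05,2.43,0,0,0.03,-0.3],[-0.02,-0.05,2.43,0,0,0.03,-0.6]]' 40
python3 -m pendant '[[0,0,0,0,0,0,-0.8],[0,0,0,0,0,0,-1],[0,0,0,0,0,0,-1],[0,0,0,0,0,0,-1],[0,0,0,0,0,0,-1],[0,0,0,0,0,0,-1],[0,0,0,0,0,0,-1],[0,0,0,0,0,0,-1],[0,0,0,0,0,0,-1],[0,0,0,0,0,0,-1]]' 40
python3 - <<'E'
from h import *
go([.5175,-.058,.1905],-6.3)
E
```

```text
clock: 17.05
position: [0.5174, -0.0592, 0.1912]
ee_rot: [0.746, 0.666, 0.0, 0.0]
ft_force: [0.3, -0.0, -0.5]
grip_width: 0.201
grasp_force: 0.0
clock: 18.3
position: [0.5172, -0.0591, 0.191]
ee_rot: [0.745, 0.667, 0.0, -0.0]
ft_force: [-2.2, -0.1, 5.4]
grip_width: 0.124
grasp_force: 39.2
t 18.3 p [ 0.5172 -0.0591  0.191 ] yaw -6.4 tilt [ 0.  0. -1.] w 0.124 F [-2.2 -0.1  5.4] gf 39.2
shift [0.023 0.004 0.011] turn [ 0.001 -0.002 -0.013]
```

```bash
cat >> h.py <<'E'
def arc(t): return np.array([-.17*np.cos(t)+.05*np.sin(t)+.17, .17*np.sin(t)+.05*np.cos(t)-.05])/.05
P0=np.array([.5172,-.0591,.191]); CX=np.array([np.cos(np.radians(-6.35)),np.sin(np.radians(-6.35)),0])
def theta():
    o=manip.get_obs(); q=np.array(o['position'])-P0; X=-.17+q@CX; Z=.05+q[2]
    print('t',round(o['clock'],2),'theta',round(np.arctan2(Z,-X)-np.arctan2(.05,.17),3),'r',round(np.hypot(X,Z)*1000,1),'(177.2) F',np.round(o['ft_force'],1),'T',np.round(o['torque'],2),'gf',round(o['grasp_force'],1),'w',round(o['grip_width'],3))
def table(a,b,n):
    for t in np.linspace(a,b,n+1)[1:]: v=arc(t)-arc(a); print(round(t,3),'dy',round(v[0],2),'dz',round(-v[1],2))
E
python3 -c "
from h import *
theta()
for a,b in((0,.25),(.25,.5),(.5,.75),(.75,.9),(.9,1.0)): table(a,b,5); print()"
```

```text
t 18.3 theta 0.0 r 177.2 (177.2) F [-2.2 -0.1  5.4] T [ 0.03  0.46 -0.05] gf 39.2 w 0.124
0.05 dy 0.05 dz -0.17
0.1 dy 0.12 dz -0.33
0.15 dy 0.19 dz -0.5
0.2 dy 0.27 dz -0.66
0.25 dy 0.35 dz -0.81

0.3 dy 0.09 dz -0.15
0.35 dy 0.2 dz -0.3
0.4 dy 0.3 dz -0.43
0.45 dy 0.42 dz -0.57
0.5 dy 0.54 dz -0.7

0.55 dy 0.13 dz -0.12
0.6 dy 0.26 dz -0.24
0.65 dy 0.4 dz -0.35
0.7 dy 0.55 dz -0.45
0.75 dy 0.7 dz -0.54

0.78 dy 0.09 dz -0.05
0.81 dy 0.19 dz -0.1
0.84 dy 0.28 dz -0.15
0.87 dy 0.38 dz -0.19
0.9 dy 0.48 dz -0.24

0.92 dy 0.07 dz -0.03
0.94 dy 0.13 dz -0.05
0.96 dy 0.2 dz -0.07
0.98 dy 0.27 dz -0.1
1.0 dy 0.33 dz -0.12
```

```bash
python3 -m pendant '[[0,0.02,-0.07,0,0,0,-1],[0,0.05,-0.17,0,0,0,-1],[0,0.08,-0.25,0,0,0,-1],[0,0.12,-0.33,0,0,0,-1],[0,0.15,-0.42,0,0,0,-1],[0,0.19,-0.5,0,0,0,-1],[0,0.23,-0.58,0,0,0,-1],[0,0.27,-0.66,0,0,0,-1],[0,0.31,-0.74,0,0,0,-1],[0,0.35,-0.81,0,0,0,-1]]' 40
python3 -c "
from h import *
theta()"
```

```text
clock: 19.55
position: [0.5338, -0.0609, 0.2314]
ee_rot: [0.745, 0.667, -0.001, -0.001]
ft_force: [-6.1, 1.3, -1.2]
grip_width: 0.123
grasp_force: 39.2
t 19.55 theta 0.247 r 178.0 (177.2) F [-6.1  1.3 -1.2] T [0.25 1.58 0.04] gf 39.2 w 0.123
```

```bash
python3 -m pendant '[[0,0.04,-0.08,0,0,0,-1],[0,0.09,-0.15,0,0,0,-1],[0,0.14,-0.23,0,0,0,-1],[0,0.2,-0.3,0,0,0,-1],[0,0.25,-0.37,0,0,0,-1],[0,0.3,-0.43,0,0,0,-1],[0,0.36,-0.5,0,0,0,-1],[0,0.42,-0.57,0,0,0,-1],[0,0.48,-0.64,0,0,0,-1],[0,0.54,-0.7,0,0,0,-1]]'
python3 -c "
from h import *
theta()"
```

```text
clock: 20.8
position: [0.56, -0.0638, 0.2674]
ee_rot: [0.745, 0.667, -0.001, -0.002]
ft_force: [-17.1, 3.2, 10.9]
grip_width: 0.118
grasp_force: 39.7
t 20.8 theta 0.497 r 179.1 (177.2) F [-17.1   3.2  10.9] T [0.59 3.72 0.04] gf 39.7 w 0.118
```

The bar is being pushed radially, because my path runs about 2 mm inside the true arc. I add a small outward correction.

```bash
python3 -m pendant '[[0,0.04,-0.09,0,0,0,-1],[0,0.1,-0.16,0,0,0,-1],[0,0.16,-0.23,0,0,0,-1],[0,0.23,-0.29,0,0,0,-1],[0,0.3,-0.35,0,0,0,-1],[0,0.37,-0.4,0,0,0,-1],[0,0.44,-0.45,0,0,0,-1],[0,0.52,-0.5,0,0,0,-1],[0,0.59,-0.55,0,0,0,-1],[0,0.67,-0.59,0,0,0,-1]]'
python3 - <<'E'
from h import *
theta()
# lid plane from scene depth
p,d,c=shot('scene'); C=cloud(c,d,np.ones_like(d,bool))
B=C[(abs(C[:,0]-.62)<.18)&(abs(C[:,1]+.065)<.12)&(C[:,2]>.165)&(C[:,2]<.30)]
H=np.array([.5172,-.058,0])+.17*CX; s=(B-H)@CX; z=B[:,2]-.1455
best=(0,)
for t in np.arange(.3,1.2,.01):
    k=(abs(s*np.sin(t)+z*np.cos(t)-.012)<.002).sum()
    if k>best[0]: best=(k,t)
print('cam theta',best,len(B))
E
```

```text
clock: 22.05
position: [0.5946, -0.0677, 0.2968]
ee_rot: [0.745, 0.667, 0.0, -0.0]
ft_force: [-6.5, 3.2, 4.7]
grip_width: 0.12
grasp_force: 39.9
t 22.05 theta 0.751 r 181.0 (177.2) F [-6.5  3.2  4.7] T [0.68 1.47 0.01] gf 39.9 w 0.12
cam theta (np.int64(3670), np.float64(0.7400000000000004)) 6863
```

```bash
python3 -m pendant '[[0,0.04,-0.03,0,0,0,-1],[0,0.09,-0.06,0,0,0,-1],[0,0.14,-0.09,0,0,0,-1],[0,0.19,-0.12,0,0,0,-1],[0,0.23,-0.14,0,0,0,-1],[0,0.28,-0.17,0,0,0,-1],[0,0.33,-0.19,0,0,0,-1],[0,0.38,-0.22,0,0,0,-1],[0,0.42,-0.24,0,0,0,-1],[0,0.47,-0.27,0,0,0,-1]]'
python3 -c "
from h import *
theta()"
python3 -m pendant '[[0,0.04,-0.02,0,0,0,-1],[0,0.08,-0.04,0,0,0,-1],[0,0.12,-0.06,0,0,0,-1],[0,0.16,-0.08,0,0,0,-1],[0,0.20,-0.09,0,0,0,-1],[0,0.24,-0.11,0,0,0,-1],[0,0.28,-0.12,0,0,0,-1],[0,0.32,-0.13,0,0,0,-1],[0,0.36,-0.14,0,0,0,-1],[0,0.40,-0.16,0,0,0,-1]]'
cat >> h.py <<'E'
def camtheta():
    p,d,c=shot('scene'); C=cloud(c,d,np.ones_like(d,bool))
    B=C[(abs(C[:,0]-.62)<.18)&(abs(C[:,1]+.065)<.12)&(C[:,2]>.165)&(C[:,2]<.32)]
    H=np.array([.5172,-.058,0])+.17*CX; s=(B-H)@CX; z=B[:,2]-.1455
    best=(0,)
    for t in np.arange(.3,1.4,.005):
        for o in (.006,.008,.01,.012,.014):
            k=(abs(s*np.sin(t)+z*np.cos(t)-o)<.002).sum()
            if k>best[0]: best=(k,t,o)
    print('cam theta',best,len(B))
E
python3 -c "
from h import *
theta();camtheta()"
```

```text
clock: 23.35
position: [0.6182, -0.0704, 0.3093]
ee_rot: [0.745, 0.667, 0.0, -0.0]
ft_force: [-1.1, 2.2, 0.6]
grip_width: 0.126
grasp_force: 40.3
t 23.35 theta 0.899 r 181.7 (177.2) F [-1.1  2.2  0.6] T [0.6  0.49 0.02] gf 40.3 w 0.126
clock: 24.6
position: [0.6381, -0.0726, 0.3171]
ee_rot: [0.745, 0.667, 0.0, -0.0]
ft_force: [2.0, 3.0, -9.5]
grip_width: 0.118
grasp_force: 38.8
t 24.6 theta 1.017 r 182.6 (177.2) F [ 2.   3.  -9.5] T [ 0.64 -0.25  0.03] gf 38.8 w 0.118
cam theta (np.int64(3407), np.float64(1.0100000000000007), 0.012) 6060
```

The lid is at about 1.01 rad, past balance and held. I ease it back to about 0.76.

```bash
python3 -m pendant '[[0,-0.04,0.01,0,0,0,-1],[0,-0.08,0.03,0,0,0,-1],[0,-0.12,0.04,0,0,0,-1],[0,-0.16,0.06,0,0,0,-1],[0,-0.20,0.08,0,0,0,-1],[0,-0.24,0.10,0,0,0,-1],[0,-0.28,0.11,0,0,0,-1],[0,-0.32,0.13,0,0,0,-1],[0,-0.36,0.15,0,0,0,-1],[0,-0.40,0.17,0,0,0,-1]]'
python3 -c "
from h import *
theta()"
python3 -m pendant '[[0,-0.04,0.02,0,0,0,-1],[0,-0.09,0.04,0,0,0,-1],[0,-0.14,0.07,0,0,0,-1],[0,-0.19,0.09,0,0,0,-1],[0,-0.24,0.12,0,0,0,-1],[0,-0.29,0.15,0,0,0,-1],[0,-0.34,0.18,0,0,0,-1],[0,-0.39,0.2,0,0,0,-1],[0,-0.43,0.22,0,0,0,-1],[0,-0.45,0.23,0,0,0,-1]]'
python3 -c "
from h import *
theta();camtheta()"
```

```text
clock: 25.9
position: [0.6179, -0.0704, 0.3095]
ee_rot: [0.745, 0.667, 0.0, 0.0]
ft_force: [-0.4, 5.3, 6.7]
grip_width: 0.12
grasp_force: 41.1
t 25.9 theta 0.898 r 182.0 (177.2) F [-0.4  5.3  6.7] T [ 1.04 -0.12 -0.02] gf 41.1 w 0.12
clock: 27.15
position: [0.5954, -0.0679, 0.2973]
ee_rot: [0.746, 0.666, 0.0, -0.0]
ft_force: [0.2, 4.4, 2.0]
grip_width: 0.124
grasp_force: 41.5
t 27.15 theta 0.756 r 181.0 (177.2) F [0.2 4.4 2. ] T [ 0.97 -0.42 -0.  ] gf 41.5 w 0.124
cam theta (np.int64(3684), np.float64(0.7450000000000003), 0.012) 7016
```

```bash
python3 -m pendant '[[0,0.01,-0.01,0,0,0,-1],[0,0.02,-0.01,0,0,0,-1],[0,0.03,-0.02,0,0,0,-1],[0,0.03,-0.02,0,0,0,-1],[0,0.03,-0.02,0,0,0,-1],[0,0.03,-0.02,0,0,0,-1],[0,0.03,-0.02,0,0,0,-1],[0,0.03,-0.02,0,0,0,-1],[0,0.03,-0.02,0,0,0,-1],[0,0.03,-0.02,0,0,0,-1]]'
python3 - <<'E'
from h import *
theta();camtheta()
p,d,c=shot('scene','end.png')
for m in manip.trace('stopper_head','scene')[:2]:
    C=cloud(c,d,m['pixels']);print(m['p'],np.round(m['box']),np.median(C,0).round(3),C[:,2].max().round(3))
print(np.abs(manip.get_obs()['joint_velocities']).max())
E
```

```text
clock: 28.45
position: [0.597, -0.0681, 0.2983]
ee_rot: [0.746, 0.666, -0.0, -0.0]
ft_force: [0.3, 5.2, 3.3]
grip_width: 0.12
grasp_force: 41.5
t 28.45 theta 0.767 r 181.1 (177.2) F [0.3 5.2 3.3] T [ 0.99 -0.12 -0.04] gf 41.5 w 0.12
cam theta (np.int64(3630), np.float64(0.7550000000000003), 0.012) 7002
0.81 [395. 291. 411. 310.] [0.608 0.281 0.12 ] 0.126
0.43 [206. 199. 326. 328.] [ 0.636 -0.047  0.198] 0.381
0.001164968782644584
```

View pics/end.png

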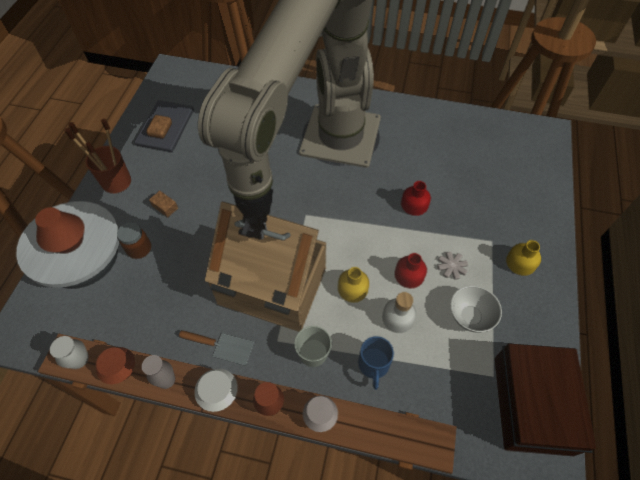

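The stopper sits home in the white flask at (403,302), the lid is held partly raised by its handle, and everything else is where it was. I hand in.

```bash
python3 -c "
from workcell import manip
print(manip.hand_in())"
```

```text
the job is handed in; nothing more can be done
None
```

The stopper is fully home in the white flask, which was left standing in place; the lid was raised to about 1.01 rad, past balance, then eased back and is held still by its handle at about 0.76 rad (8° below balance), and the job is handed in at about 29 s of the 64 s allowed.

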